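# Hold a clay moulding in the corner of a photo jig

## Task

Get the L-shaped terracotta moulding ready for its photograph: standing on its wide foot with its tall back towards the aluminium fence, slide it along the table under the low light bar until its end butts against the stop block, with its back flush along the fence. Then hold it there with one steady diagonal push, pressing it down onto the table and against the fence at once, with about 15 N each way, and finish while still holding it so. Unglazed clay chips, so never slam or press it hard, and leave the other things on the table where they are.

Things in the scene. Friction and masses are not known exactly. Their poses are not given: they have to be found in the camera images.
- tile: Loose L-section terracotta moulding, 0.46-0.64 kg, 190 long (y), 76 wide (x), 36 high in all, on the table to the -y side of the light bar. Origin: centre of underside, z up. Foot 16 thick, whole underside; upright wall 20 thick (x +18 to +38) along the full length is its tall back; in front of it an open step 56 deep. Starts with +x towards the fence, +y towards the stop, within 0.55 rad.
- tile_head (a point): Lower back corner of the moulding's leading end: moulding frame (+38, +95, 0) mm. It ends in the corner of fence and stop block. Friction (about 0.5 to 0.65 everywhere) eats part of either push: a push down alone makes the moulding stick short of the fence, so go to the fence first, low on the wall (pushed near its top edge it may tip), then lean down on the foot as well.
- fence: Fixed aluminium fence on the table: 40 mm high, 18 thick, y from -260 to +200 mm. Origin: on the table at its working face (plane x = 0), under the middle of the light bar; z up, x into the fence away from the robot, y along the face towards the stop block.
- bar (a point): Middle of the dark light bar's underside, fence frame (-65, 0, 58) mm. Fixed to the fence, the bar crosses over its y = 0: 24 mm wide (y), underside 58 and top 75 mm above the table, on a near post 20 x 24 mm (inner side at fence x = -130) and one behind the fence; so the gap is 130 mm wide, 58 high.
- stop: Fixed aluminium stop block beyond (+y) the light bar: 40 mm high, 6 mm screw head on top, 90 across (x -95 to -5), 35 thick (y 0 to 35). Origin: on the table where its working face (plane y = 0, looking to -y) meets the plane of the fence's face; axes as the fence's. It stands 50 to 85 mm past the bar's middle: the seated moulding sticks out over 90 mm on the near side of the bar.
- spoon: Bystander, to be left alone: steel spoon, 170 mm long, lying near the robot.
- jar: Bystander, to be left alone: small capped glass jar, 56 mm across, 75 mm tall, behind the fence. Origin: under its middle.
- sherd: Bystander, to be left alone: small flat clay sherd, about 65 x 55 x 14 mm, beyond the stop block. Origin: under its middle.
- scalebar: Bystander, to be left alone: black photo scale bar with white squares, 150 x 22 x 6 mm, lying behind the fence. Origin: under its middle.
- brush: Bystander, to be left alone: wooden-handled brush, 180 mm long, lying at the right side.
- pencil: Bystander, to be left alone: orange pencil, 175 mm long, 8 mm thick, lying at the left. Origin: under its middle.
- cup: Bystander, to be left alone: white ceramic cup, 70 mm across, 75 mm tall, at the right. Origin: under its middle.
Things that resemble listed ones, but are neither listed nor needed, are in the scene too. Leave any green look-alike of the tile alone.

How it is judged:
By the outcome, as a careful person would: the job done as asked, in the order asked, and still so for the second after the job is handed in, while the arm keeps its last pose, push and grip.
It also fails if it takes over 70 s, if anything falls off the work surface, if the arm or the gripper's body presses on something with over 40 N, if the wrist force passes 120 N, or if a joint passes its speed limit or range.

## Robot

A 6-joint arm with a two-finger parallel gripper is mounted at the origin on the work surface. World frame = base frame: x ahead of the robot, y to its left, z up, the work surface at z = 0. Lengths are in mm, angles in degrees, forces in N, time in s.
With the tool pointing down it reaches from about 300 to 850 mm from the base axis. Payload 4.2 kg.
Tool frame: the origin (TCP) lies midway between the tips of the shut fingers; the grasp point (between the pads) lies 19 mm behind it (env.grasp_offset is the distance from the TCP to the grasp point, in mm); z points along the fingers, y is the line along which they close (so a half turn about z gives the same grasp; the last joint's range is limited). The gripper opens to 91 mm and grips with 3 to 60 N. Pads are 32 mm wide; open, the fingers measure 118 mm over their backs; the gripper's body (76 mm by 178 mm) begins 60 mm behind the grasp point.
Start: joints at [-72.307, 18.312, 89.639, -0, 72.044, -1.146], TCP at [185.675, -544.213, 213.976] pointing down, gripper open.
Joint ranges: [-177.97, 177.97], [-48.28, 115.42], [12.27, 149.76], [-77.06, 257.06], [2.81, 150.46], [-146.56, 146.56]. Speed limits (degrees/s): [147.25, 147.25, 180, 180, 180, 180].

## Interface

Orientations are given as [roll, pitch, yaw] about the fixed x, y, z axes, in that order (R = Rz(yaw) Ry(pitch) Rx(roll)).
In Python, from workcell import env, optics gives the robot as it stands. The module is installed in compiled form; this text tells all that it offers.
- The arm moves only by the tool send_rows, never from a script. Its argument "targets" is a list that holds one entry, the list of rows, each a list of 7 numbers: the turn, a rotation vector about the world's x, y, z scaled (see below), then the shift along the world's x, y, z scaled (see below), then the closure, from -1 (fully open) to 1 (shut). In form: [[[rx, ry, rz, x, y, z, gripper], ...]]. A call has 1 to 12 rows; each row shifts and turns the commanded pose from where the row before left it; what a row does not reach is not made up. The controller multiplies each number of a shift by 0.2 m and each number of a turn by pi/2 rad. A row lasts 1/10 s, in which the tool goes at most 50 mm and 8.59 degrees, less where a joint would pass 70% of its speed; a pose out of reach is approached as far as the arm can. A call with a number of a shift or a turn outside -1 to 1 is refused whole. A call with a gripper value outside its range is refused whole. The fingers move at their own pace and stop on an object; "grip_force" is the grip in N (left out, the last holds). Time passes only in rows, so rows that do not move let the fingers close. It gives the time, the measured TCP pose, the force, the opening and the grip force at its end, in the units of the state.
- env.state(): the state, without advancing time (a new reading comes with each control period).
- optics.grab_frame(name): name is "scene" or "top"; returns (picture, depth): 400x640x3 uint8, red, green, blue; 400x640 float32, mm along the optical axis (not along the pixel's ray), 0 where there is no reading.
- optics.camera_info(name): a dict with "camera_matrix" (3x3 intrinsics, pixels), "R" (3x3) and "t" (3): a world point X has camera coordinates R X + t. Camera axes: x right, y down, z forward; pixel columns grow to the right and rows downward; lengths in mm; the calibration is good to about 2 mm. A picture is of the moment at which its call begins. camera_info takes no time and is no camera call.
- env.job_done(): hands the job in; it is judged then, once.
Trained networks look in the newest picture that a camera, given by its name, has taken for a name from the list of things; names that differ only in an ending like _2 or _b are one class to them, and where a whole thing is asked for, a point or a joint stands for the part that bears it (a point fixed in the world has none). Each returns a list of dicts, best first, with "conf" (0 to 1); they miss things now and then, are a little off and sometimes report something else, mostly with a low value. They report only what shows in the picture. A call takes as long as a camera call. They do not tell look-alikes from the thing itself.
- optics.silhouettes(camera, name): "mask" (400x640 bool, what is visible of it) and "at" ([column, row] in pixels, amid what is visible of it).
- optics.place_of(camera, name): "at" ([column, row] in pixels: a listed point, or the origin of a listed thing).
The state is a dict: "time_s": time; "qpos": joint angles; "qvel": joint speeds; "effort": joint torques, N m; "ee_pos": TCP position; "ee_rot": TCP orientation; "force": force on the tool from outside, world axes, zero at the start; "torque": the same for the moment, N m; "gripper_width": finger opening in mm; "gripper_force": force on a finger pad.
Only numpy, scipy, OpenCV 4.12 (cv2) and the standard library are available. Lean on these libraries where they do the work, as an engineer would, in place of code of your own. Each camera call takes 0.05 s, during which the arm holds its last target. There are 200 camera calls.

## Working session

There is one attempt and no reset: what is moved stays moved. The work goes in short steps, Python scripts to look and compute and a tool call to move; the robot and the scene stay as the last step left them, time stands still between calls to the robot, and variables do not carry over. Pictures are saved under pics/ and viewed, at most 10 in all, crops included, and the job is handed in when it is done.

Besides the shell and the picture viewer there is one more tool, called after "Request:" by a JSON object that holds its "name" and its "arguments". send_rows: Moves the arm, as the interface text tells. Its arguments: {"type":"object","properties":{"targets":{"type":"array"},"grip_force":{"type":"number"}},"required":["targets"]}

```bash
mkdir -p pics
cat > h.py <<'E'
from workcell import env, optics
import numpy as np, cv2
def grab(n,save=None):
    p,d=optics.grab_frame(n)
    if save: cv2.imwrite('pics/'+save,p[:,:,::-1])
    return p,d
def cloud(n,d):
    c=optics.camera_info(n);K=np.array(c['camera_matrix']);R=np.array(c['R']);t=np.array(c['t'])
    v,u=np.mgrid[:400,:640]
    P=np.stack([(u-K[0,2])/K[0,0]*d,(v-K[1,2])/K[1,1]*d,d],-1)
    return (P-t)@R
E
python3 - <<'E'
from h import *
for n in('top','scene'):
    p,d=grab(n,n+'0.png');C=cloud(n,d)
    c=optics.camera_info(n);print(n,-np.array(c['R']).T@np.array(c['t']))
    for k in('tile','tile_head','fence','stop','bar'):
        for r in optics.place_of(n,k)[:3]:
            u,v=np.round(r['at']).astype(int);print(k,round(r['conf'],2),(u,v),C[v,u].round() if 0<=v<400 and 0<=u<640 else None)
E
```

```text
top [ 352.17362079  -58.68105922 1304.14364044]
tile 0.86 (np.int64(194), np.int64(310)) [209. 266.  13.]
tile 0.56 (np.int64(405), np.int64(290)) [ 256. -260.   10.]
tile_head 0.87 (np.int64(226), np.int64(323)) [175. 188.   0.]
tile_head 0.7 (np.int64(373), np.int64(306)) [ 216. -181.   -0.]
tile_head 0.6 (np.int64(334), np.int64(190)) [509. -86.   1.]
fence 0.74 (np.int64(438), np.int64(148)) [ 600. -338.   76.]
fence 0.42 (np.int64(335), np.int64(189)) [512. -89.  -6.]
stop 0.66 (np.int64(230), np.int64(144)) [627. 179.  22.]
scene [1130.11733717  353.59544077  857.83608292]
tile 0.82 (np.int64(294), np.int64(193)) [ 483. -149.   40.]
tile 0.75 (np.int64(462), np.int64(206)) [224. 287.  19.]
tile 0.6 (np.int64(307), np.int64(153)) [ 278. -245.   13.]
tile_head 0.97 (np.int64(332), np.int64(156)) [ 233. -170.    4.]
tile_head 0.77 (np.int64(433), np.int64(188)) [180. 181.   1.]
tile_head 0.7 (np.int64(356), np.int64(249)) [581. 118.  71.]
fence 0.89 (np.int64(342), np.int64(279)) [663. 128.  48.]
stop 0.62 (np.int64(293), np.int64(191)) [ 477. -157.   39.]
stop 0.57 (np.int64(369), np.int64(290)) [642. 193.  30.]
bar 0.94 (np.int64(355), np.int64(250)) [586. 118.  73.]
```

View pics/top0.png

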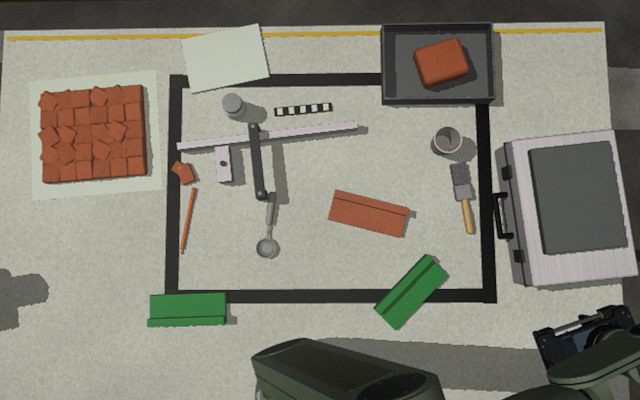

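View pics/scene0.png

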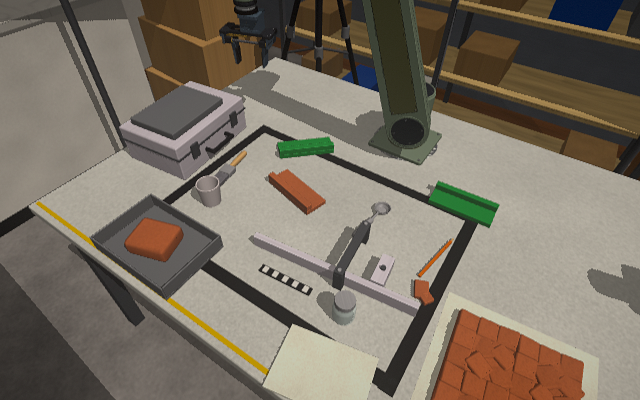

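The top view shows the terracotta tile at about (368,213). The fence runs from (178,147) to (358,126), the light bar spans (253,125) to (262,197), and the stop is at (224,163). Next I fit these poses from depth.

```bash
cat >> h.py <<'E'
def tilefit(n='top',save=None,box=(320,650,-400,250)):
    p,d=grab(n,save);C=cloud(n,d);hsv=cv2.cvtColor(p,cv2.COLOR_RGB2HSV)
    m=((hsv[...,0]<12)|(hsv[...,0]>175))&(hsv[...,1]>110)&(d>0)
    m&=(C[...,0]>box[0])&(C[...,0]<box[1])&(C[...,1]>box[2])&(C[...,1]<box[3])
    nl,l,st,_=cv2.connectedComponentsWithStats(m.astype(np.uint8))
    m=l==1+np.argmax(st[1:,4])
    return p,C,C[m]
E
python3 - <<'E'
from h import *
p,C,T=tilefit(box=(320,650,-400,0))
hi=T[T[:,2]>30];lo=T[(T[:,2]>10)&(T[:,2]<22)]
for nme,Q in(('all',T),('wall',hi),('foot',lo)):
    r=cv2.minAreaRect(Q[:,:2].astype(np.float32));print(nme,len(Q),np.median(Q[:,2]).round(1),np.round(r[0],1),np.round(r[1],1),round(r[2],2));print(cv2.boxPoints(r).round().tolist())
U,V=np.meshgrid(np.arange(640),np.arange(400))
def reg(u0,u1,v0,v1,z0,z1):
    s=(U>=u0)&(U<=u1)&(V>=v0)&(V<=v1)&(C[...,2]>z0)&(C[...,2]<z1);return C[s]
F=np.vstack([reg(270,360,118,145,30,48),reg(176,212,135,155,30,48)])
r=cv2.minAreaRect(F[:,:2].astype(np.float32));print('fence',len(F),np.median(F[:,2]),r,cv2.boxPoints(r).round(1).tolist())
c=F[:,:2].mean(0);w=np.linalg.svd(F[:,:2]-c,full_matrices=False)[2][0];print(c,w,np.degrees(np.arctan2(-w[0]*np.sign(w[1]),abs(w[1]))))
S=reg(212,235,148,186,30,55);r=cv2.minAreaRect(S[:,:2].astype(np.float32));print('stop',len(S),np.median(S[:,2]),r,cv2.boxPoints(r).round(1).tolist())
B=reg(240,275,120,205,62,85);r=cv2.minAreaRect(B[:,:2].astype(np.float32));print('bar',len(B),np.median(B[:,2]),r,cv2.boxPoints(r).round(1).tolist())
N=reg(400,416,205,240,5,50);print(N[:,2].max())
s=env.state();print(s['ee_pos'],s['ee_rot'],s['force'],s['gripper_width'],s['time_s'])
E
```

```text
all 2264 16.0 [ 448.3 -171.2] [189.7  78.8] 75.05
[[386.0, -253.0], [462.0, -273.0], [511.0, -90.0], [435.0, -69.0]]
wall 588 34.8 [ 472.5 -176.8] [187.1  20.5] 75.21
[[439.0, -265.0], [458.0, -270.0], [506.0, -89.0], [486.0, -84.0]]
foot 1574 14.9 [ 437.2 -167.2] [187.7  55.1] 75.2
[[387.0, -251.0], [440.0, -265.0], [488.0, -84.0], [435.0, -69.0]]
fence 956 38.64709076898549 ((644.6318969726562, 84.12075805664062), (19.709815979003906, 459.1568908691406), 6.47446870803833) [[609.0, 311.1000061035156], [660.7000122070312, -145.10000610351562], [680.2999877929688, -142.89999389648438], [628.5, 313.29998779296875]]
[647.20003765  54.9743961 ] [ 0.11237276 -0.99366612] 6.45211307530057
stop 495 38.81646234635378 ((571.4813232421875, 194.57162475585938), (87.86282348632812, 36.315673828125), 6.068000793457031) [[525.9000244140625, 208.0], [529.7000122070312, 171.89999389648438], [617.0999755859375, 181.1999969482422], [613.2000122070312, 217.3000030517578]]
bar 749 70.79352588649557 ((575.611572265625, 106.7492904663086), (186.30294799804688, 25.00631332397461), 6.761178016662598) [[481.6000061035156, 108.19999694824219], [484.6000061035156, 83.4000015258789], [669.5999755859375, 105.30000305175781], [666.5999755859375, 130.10000610351562]]
42.133681560273466
[ 185.66642945 -544.20065379  214.00605995] [1.79993359e+02 1.25492847e-04 1.88379366e+01] [ 1.58242127 -0.5987514  -0.00502277] 91.18830764179332 0.65
```

Request:
{"name": "send_rows", "arguments": {"targets": [[[0,0,0.052,0.1143,0.133,-0.0475,-1],[0,0,0.052,0.1143,0.133,-0.0475,-1],[0,0,0.052,0.1143,0.133,-0.0475,-1],[0,0,0.052,0.1143,0.133,-0.0475,-1],[0,0,0.052,0.1143,0.133,-0.0475,-1],[0,0,0.052,0.1143,0.133,-0.0475,-1],[0,0,0.052,0.1143,0.133,-0.0475,-1],[0,0,0.052,0.1143,0.133,-0.0475,-1],[0,0,0.052,0.1143,0.133,-0.0475,-1],[0,0,0.052,0.1143,0.133,-0.0475,-1],[0,0,0.052,0.1143,0.133,-0.0475,-1],[0,0,0.052,0.1143,0.133,-0.0475,-1]]]}}

```text
time_s: 1.85
ee_pos: [461.0, -223.9, 99.8]
ee_rot: [180.0, 0.0, 75.2]
force: [0.5, -1.0, 0.2]
gripper_width: 91.4
gripper_force: 0.0
```

Request:
{"name": "send_rows", "arguments": {"targets": [[[0,0,0,-0.001,-0.001,-0.065,-1],[0,0,0,-0.001,-0.001,-0.065,-1],[0,0,0,-0.001,-0.001,-0.065,-1],[0,0,0,-0.001,-0.001,-0.065,-1],[0,0,0,-0.001,-0.001,-0.065,-1],[0,0,0,0,0,-0.065,-1],[0,0,0,0,0,0,-1],[0,0,0,0,0,0,-1]]], "grip_force": 12}}

```text
time_s: 2.65
ee_pos: [459.2, -226.1, 22.1]
ee_rot: [180.0, -0.0, 75.0]
force: [-0.3, -0.4, 0.7]
gripper_width: 91.1
gripper_force: 0.0
```

Request:
{"name": "send_rows", "arguments": {"targets": [[[0,0,0,0,0,0,0.0],[0,0,0,0,0,0,0.2],[0,0,0,0,0,0,0.3],[0,0,0,0,0,0,0.4],[0,0,0,0,0,0,0.5],[0,0,0,0,0,0,0.6],[0,0,0,0,0,0,0.8],[0,0,0,0,0,0,0.8],[0,0,0,0,0,0,0.8]]], "grip_force": 12}}

```text
time_s: 3.55
ee_pos: [459.0, -226.0, 22.0]
ee_rot: [180.0, 0.0, 75.0]
force: [-0.4, 0.4, -0.2]
gripper_width: 22.2
gripper_force: 0.0
```

Request:
{"name": "send_rows", "arguments": {"targets": [[[0,0,0,0,0,0,0.8],[0,0,0,0,0,0,0.9],[0,0,0,0,0,0,0.9],[0,0,0,0,0,0,0.9]]]}}

```text
time_s: 3.95
ee_pos: [459.0, -226.0, 21.9]
ee_rot: [180.0, 0.0, 75.0]
force: [0.0, -0.5, -0.9]
gripper_width: 20.3
gripper_force: 12.0
```

```bash
cat >> h.py <<'E'
O=np.array([632.3,112.9]);YF=6.45
ex=np.array([np.cos(np.radians(YF)),np.sin(np.radians(YF))]);ey=np.array([-ex[1],ex[0]])
def toF(p): d=np.asarray(p)[...,:2]-O; return np.stack([d@ex,d@ey],-1)
def toW(x,y): return O+x*ex+y*ey
def rep(Q,h=''):
    r=cv2.minAreaRect(Q[:,:2].astype(np.float32));print(h,len(Q),'F-centre',toF(r[0]).round(1),np.round(r[1],1),'ang',round(r[2],2),'corners F',toF(cv2.boxPoints(r)).round(1).tolist())
E
python3 - <<'E'
from h import *
s=env.state();print(s['ee_pos'].round(1) if hasattr(s['ee_pos'],'round') else s['ee_pos'],toF(s['ee_pos']),s['force'],s['gripper_width'],s['gripper_force'])
for f in [(-38,-32),(-60,-170),(-62,-30)]:
    # TCP at tile local (28,-50)
    print(f,toW(f[0]+28,f[1]-50).round(1))
U,V=np.meshgrid(np.arange(640),np.arange(400))
p,C,T=tilefit(box=(320,650,-400,0));rep(T)
E
```

```text
[ 459.  -226.    21.9] [-210.29074594 -317.3100961 ] [ 0.03055282 -0.48773965 -0.90195476] 20.300968860070427 11.997190117835999
(-38, -32) [631.6  30.3]
(-60, -170) [ 625.2 -109.3]
(-62, -30) [607.5  29.6]
 1194 F-centre [-208.8 -214.1] [101.8 100. ] ang 70.9 corners F [[-275.9, -238.4], [-185.7, -281.6], [-141.8, -189.7], [-232.0, -146.6]]
```

Request:
{"name": "send_rows", "arguments": {"targets": [[[0,0,0.01,0.035,0.0222,0,0.9],[0,0,0.01,0.035,0.0222,0,0.9],[0,0,0.01,0.035,0.0222,0,0.9],[0,0,0.01,0.035,0.0222,0,0.9],[0,0,0.01,0.035,0.0222,0,0.9],[0,0,0.01,0.035,0.0222,0,0.9],[0,0,0.01,0.035,0.0222,0,0.9],[0,0,0.01,0.035,0.0222,0,0.9],[0,0,0.01,0.035,0.0222,0,0.9],[0,0,0.01,0.035,0.0222,0,0.9],[0,0,0.01,0.035,0.0222,0,0.9],[0,0,0.01,0.035,0.0222,0,0.9]]], "grip_force": 22}}

```text
time_s: 5.2
ee_pos: [543.5, -172.3, 22.0]
ee_rot: [-180.0, -0.0, 85.9]
force: [-2.9, -2.3, 1.3]
gripper_width: 19.7
gripper_force: 22.0
```

Request:
{"name": "send_rows", "arguments": {"targets": [[[0,0,0.01,0.035,0.0222,0,0.9],[0,0,0.01,0.035,0.0222,0,0.9],[0,0,0.01,0.035,0.0222,0,0.9],[0,0,0.01,0.035,0.0222,0,0.9],[0,0,0.01,0.035,0.0222,0,0.9],[0,0,0.01,0.035,0.0222,0,0.9],[0,0,0.01,0.035,0.0222,0,0.9],[0,0,0.01,0.035,0.0222,0,0.9],[0,0,0.01,0.033,0.0222,0,0.9],[0,0,0.01,0.031,0.0222,0,0.9],[0,0,0.008,0.028,0.0222,0,0.9],[0,0,0,0,0,0,0.9]]]}}

```text
time_s: 6.4
ee_pos: [619.0, -122.9, 22.0]
ee_rot: [179.9, -0.0, 95.5]
force: [1.6, 0.3, 0.1]
gripper_width: 19.7
gripper_force: 22.0
```

Run:
```python
from h import *
s=env.state();print(s['ee_pos'],toF(s['ee_pos']),s['force'],s['gripper_width'],s['gripper_force'])
p,C,T=tilefit(save='t1.png',box=(420,680,-400,150));rep(T);rep(T[T[:,2]<22])
grab('scene','s1.png')
a=cv2.imread('pics/t1.png')[90:290,160:480];b=cv2.imread('pics/s1.png')[120:320,200:520]
cv2.imwrite('pics/v1.png',cv2.resize(np.vstack([a,b]),None,fx=1.5,fy=1.5))
```

```text
[ 619.03089511 -122.87381267   21.98043786] [ -39.67102929 -232.79082739] [1.58212043 0.34994548 0.10870957] 19.707082676252107 22.004287540912628
 577 F-centre [ -94.8 -111.4] [139.5  56. ] ang 0.35 corners F [[-161.2, -76.2], [-167.2, -131.9], [-28.4, -146.7], [-22.5, -91.0]]
 392 F-centre [ -75. -113.] [57.  50.5] ang 5.16 corners F [[-102.9, -87.1], [-104.1, -137.6], [-47.1, -138.9], [-45.9, -88.4]]
```

View pics/v1.png

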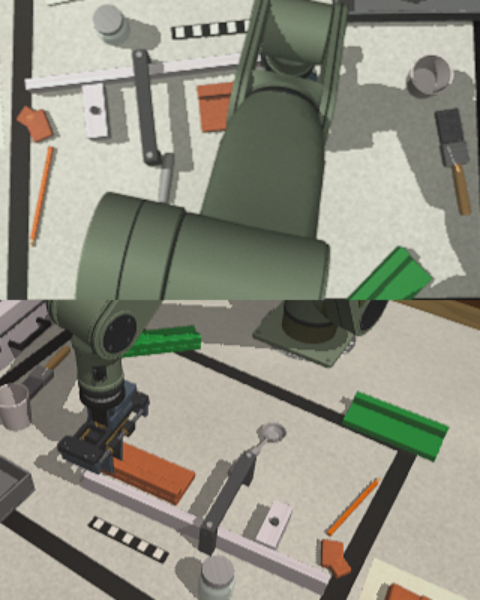

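Tile gripped by its wall, with its head near fence y = -88 and roughly parallel. Now I slide it under the bar, stopping short of the stop.

Request:
{"name": "send_rows", "arguments": {"targets": [[[0,0,0.004,0.012,0.01,0,0.9],[0,0,0.004,0.012,0.02,0,0.9],[0,0,0.0026,0.006,0.035,0,0.9],[0,0,0,-0.004,0.035,0,0.9],[0,0,0,-0.004,0.035,0,0.9],[0,0,0,-0.004,0.035,0,0.9],[0,0,0,-0.004,0.035,0,0.9],[0,0,0,-0.004,0.035,0,0.9],[0,0,0,-0.004,0.035,0,0.9],[0,0,0,-0.004,0.035,0,0.9],[0,0,0,-0.004,0.035,0,0.9],[0,0,0,-0.004,0.03,0,0.9]]]}}

```text
time_s: 7.7
ee_pos: [616.1, -48.2, 22.0]
ee_rot: [180.0, -0.0, 96.5]
force: [0.4, -3.0, -0.7]
gripper_width: 19.8
gripper_force: 22.0
```

Request:
{"name": "send_rows", "arguments": {"targets": [[[0,0,0,-0.004,0.035,0,0.9],[0,0,0,-0.004,0.035,0,0.9],[0,0,0,-0.004,0.035,0,0.9],[0,0,0,-0.004,0.035,0,0.9],[0,0,0,-0.004,0.035,0,0.9],[0,0,0,-0.004,0.035,0,0.9],[0,0,0,-0.004,0.035,0,0.9],[0,0,0,-0.004,0.035,0,0.9],[0,0,0,-0.004,0.03,0,0.9],[0,0,0,-0.003,0.025,0,0.9],[0,0,0,-0.001,0.01,0,0.9],[0,0,0,0,0,0,0.9]]]}}

```text
time_s: 8.9
ee_pos: [608.1, 20.8, 22.0]
ee_rot: [-180.0, -0.1, 96.5]
force: [-0.3, 1.1, -0.2]
gripper_width: 20.3
gripper_force: 22.0
```

Run:
```python
from h import *
s=env.state();print(s['ee_pos'],s['ee_rot'],toF(s['ee_pos']),s['force'],s['gripper_width'],s['gripper_force'])
p,C,T=tilefit(save='t2.png',box=(420,680,-400,185))
U,V=np.meshgrid(np.arange(640),np.arange(400));hsv=cv2.cvtColor(p,cv2.COLOR_RGB2HSV)
m=((hsv[...,0]<12)|(hsv[...,0]>175))&(hsv[...,1]>110)
F=toF(C);k=m&(F[...,0]>-130)&(F[...,0]<5)&(F[...,1]>14)&(F[...,1]<75);rep(C[k]);k2=k&(C[...,2]>29);rep(C[k2],'wall') if k2.sum()>5 else 0
k&=(C[...,2]<22);rep(C[k],'foot')
grab('scene','s2.png')
a=cv2.imread('pics/t2.png')[90:250,160:400];b=cv2.imread('pics/s2.png')[160:320,240:480]
cv2.imwrite('pics/v2.png',cv2.resize(np.vstack([a,b]),None,fx=1.8,fy=1.8))
```

```text
[608.0691433   20.82045121  21.98885904] [-1.79998075e+02 -5.17429514e-02  9.64667816e+01] [-34.42134067 -88.7747094 ] [-0.29909993  1.07278236 -0.19630076] 20.252397131718794 21.997318267822266
 118 F-centre [-57.3  50.7] [81.5 14.1] ang 0.28 corners F [[-97.0, 62.1], [-98.5, 48.1], [-17.6, 39.3], [-16.0, 53.4]]
wall 45 F-centre [-34.1  48.2] [20.7 14.1] ang 0.28 corners F [[-43.6, 56.3], [-45.1, 42.3], [-24.6, 40.1], [-23.1, 54.1]]
foot 71 F-centre [-57.3  50.6] [81.7  8.7] ang 3.97 corners F [[-98.0, 56.7], [-98.3, 48.0], [-16.7, 44.5], [-16.3, 53.2]]
```

View pics/v2.png

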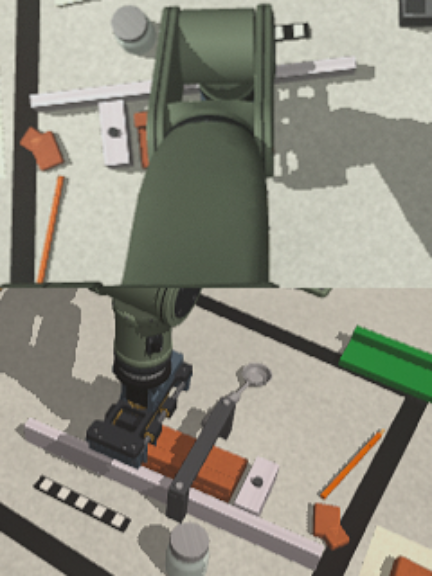

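The tile is under the bar with its head at about fence y = 56, some 14 mm short of the stop. I close that gap gently.

Request:
{"name": "send_rows", "arguments": {"targets": [[[0,0,0,-0.0006,0.005,0,0.9],[0,0,0,-0.001,0.009,0,0.9],[0,0,0,-0.001,0.009,0,0.9],[0,0,0,-0.001,0.009,0,0.9],[0,0,0,-0.001,0.009,0,0.9],[0,0,0,-0.0006,0.005,0,0.9],[0,0,0,-0.0005,0.004,0,0.9],[0,0,0,-0.0005,0.004,0,0.9],[0,0,0,0,0,0,0.9]]]}}

```text
time_s: 9.9
ee_pos: [606.9, 31.1, 22.0]
ee_rot: [180.0, -0.0, 96.5]
force: [0.9, -1.1, -0.2]
gripper_width: 19.9
gripper_force: 22.0
```

Request:
{"name": "send_rows", "arguments": {"targets": [[[0,0,0,-0.0003,0.0025,0,0.9],[0,0,0,-0.0003,0.0025,0,0.9],[0,0,0,-0.0003,0.0025,0,0.9],[0,0,0,-0.0003,0.0025,0,0.9]]]}}

```text
time_s: 10.3
ee_pos: [606.7, 32.9, 22.0]
ee_rot: [180.0, 0.0, 96.5]
force: [0.3, -2.4, -0.4]
gripper_width: 19.7
gripper_force: 22.0
```

Request:
{"name": "send_rows", "arguments": {"targets": [[[0,0,0,-0.0003,0.0025,0,0.9],[0,0,0,-0.0003,0.0025,0,0.9],[0,0,0,-0.0003,0.0025,0,0.9]]]}}

```text
time_s: 10.6
ee_pos: [606.7, 33.0, 22.0]
ee_rot: [180.0, 0.1, 96.5]
force: [0.5, -8.0, -0.6]
gripper_width: 19.8
gripper_force: 22.0
```

Request:
{"name": "send_rows", "arguments": {"targets": [[[0,0,0,-0.0003,0.0025,0,0.9],[0,0,0,-0.0003,0.0025,0,0.9]]]}}

```text
time_s: 10.8
ee_pos: [606.7, 33.0, 22.0]
ee_rot: [180.0, 0.2, 96.5]
force: [1.2, -12.2, -0.7]
gripper_width: 19.9
gripper_force: 22.0
```

Request:
{"name": "send_rows", "arguments": {"targets": [[[0,0,0,0.0005,-0.005,0,0.9],[0,0,0,0.005,0.0006,0,0.9],[0,0,0,0.005,0.0006,0,0.9],[0,0,0,0.005,0.0006,0,0.9],[0,0,0,0.005,0.0006,0,0.9],[0,0,0,0.005,0.0006,0,0.9],[0,0,0,0,0,0,0.9]]]}}

```text
time_s: 11.5
ee_pos: [607.9, 33.1, 22.0]
ee_rot: [-179.5, 0.1, 96.6]
force: [-6.9, -8.4, 5.7]
gripper_width: 19.8
gripper_force: 22.0
```

Request:
{"name": "send_rows", "arguments": {"targets": [[[0,0,0,0,0,0,0.42],[0,0,0,0,0,0,0.42],[0,0,0,0,0,0,0.42],[0,0,0,0,0,0,0.42]]]}}

```text
time_s: 11.9
ee_pos: [611.0, 35.3, 21.9]
ee_rot: [-179.9, -0.0, 96.5]
force: [-2.2, -1.5, 1.4]
gripper_width: 26.4
gripper_force: 1.4
```

Request:
{"name": "send_rows", "arguments": {"targets": [[[0,0,0,0,0,0.02,0.42],[0,0,0,0,0,0.05,0.42],[0,0,0,0,0,0.07,0.42],[0,0,0,0,0,0.07,0.42],[0,0,0,-0.044,0.035,0,1],[0,0,0,-0.044,0.035,0,1],[0,0,0,-0.044,0.035,0,1],[0,0,0,-0.044,0.035,0,1],[0,0,0,0,0,0,1]]]}}

```text
time_s: 12.8
ee_pos: [574.2, 64.1, 63.5]
ee_rot: [-179.9, -0.0, 96.6]
force: [0.1, 0.3, -0.2]
gripper_width: 0.6
gripper_force: 0.0
```

Run:
```python
from h import *
s=env.state();print(s['ee_pos'],s['ee_rot'],toF(s['ee_pos']),s['force'],s['gripper_width'],s['gripper_force'])
def meas(sv):
  for n in('top','scene'):
    p,d=grab(n,sv+n+'.png');C=cloud(n,d);hsv=cv2.cvtColor(p,cv2.COLOR_RGB2HSV)
    m=((hsv[...,0]<12)|(hsv[...,0]>175))&(hsv[...,1]>110);F=toF(C)
    k=m&(F[...,0]>-130)&(F[...,0]<8)&(F[...,1]>-135)&(F[...,1]<75)
    w=k&(C[...,2]>30)
    for lo,hi in((-130,-90),(-90,-50),(-50,-12),(12,45),(45,75)):
        s=w&(F[...,1]>lo)&(F[...,1]<hi)
        if s.sum()>5: print(n,lo,hi,s.sum(),np.percentile(F[s][:,0],[3,50,97]).round(1),F[s][:,1].max().round(1),F[s][:,1].min().round(1))
meas('m3')
b=cv2.imread('pics/m3scene.png')[170:310,250:450]
cv2.imwrite('pics/v3.png',cv2.resize(b,None,fx=3,fy=3))
```

```text
[574.24845095  64.07472871  63.50399029] [-1.79872262e+02 -1.58270006e-02  9.65556557e+01] [-63.1689395  -41.99493477] [ 0.11042176  0.29236784 -0.20794148] 0.5959311235781409 0.0
top -130 -90 87 [-41.9 -32.2 -23.4] -90.1 -119.0
top -90 -50 23 [-40.7 -34.7 -24.5] -81.9 -90.0
top 12 45 72 [-43.6 -34.8 -25.2] 45.0 21.3
top 45 75 17 [-44.  -36.6 -27.5] 50.3 45.1
scene -130 -90 78 [-40.7 -29.7 -21.8] -90.1 -119.5
scene -90 -50 113 [-41.8 -28.9 -21.6] -50.3 -89.9
scene -50 -12 84 [-42.1 -30.4 -22.9] -12.5 -50.0
scene 12 45 97 [-42.2 -30.6 -23.3] 44.9 12.3
scene 45 75 74 [-43.  -30.8 -22.7] 68.7 45.0
```

View pics/v3.png

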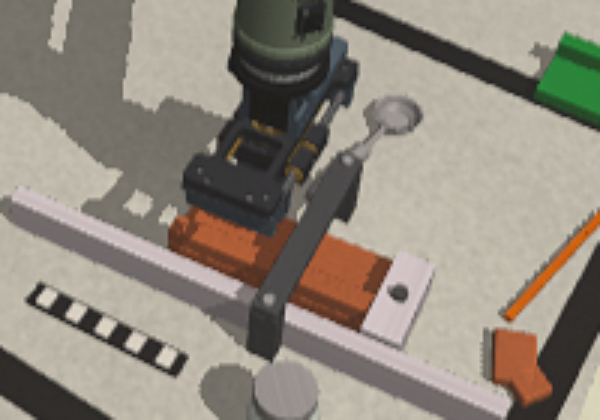

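Request:
{"name": "send_rows", "arguments": {"targets": [[[0,0,0,0.002,-0.02,-0.02,1],[0,0,0,0,0,-0.05,1],[0,0,0,0,0,-0.05,1],[0,0,0,0,0,-0.05,1],[0,0,0,0,0,-0.035,1],[0,0,0,0,0,-0.01,1],[0,0,0,0,0,0,1]]]}}

```text
time_s: 13.6
ee_pos: [576.5, 59.0, 20.4]
ee_rot: [-180.0, -0.0, 96.5]
force: [0.4, 0.1, 0.2]
gripper_width: 0.6
gripper_force: 0.0
```

Request:
{"name": "send_rows", "arguments": {"targets": [[[0,0,0,0.01,0.0011,0,1],[0,0,0,0.01,0.0011,0,1],[0,0,0,0.008,0.0009,0,1],[0,0,0,0.008,0.0009,0,1],[0,0,0,0.008,0.0009,0,1],[0,0,0,0.008,0.0009,0,1]]]}}

```text
time_s: 14.2
ee_pos: [585.4, 60.0, 20.9]
ee_rot: [-179.8, 0.0, 96.5]
force: [-3.8, -1.2, 2.7]
gripper_width: 0.1
gripper_force: 2.6
```

Request:
{"name": "send_rows", "arguments": {"targets": [[[0,0,0,0.008,0.0009,0,1],[0,0,0,0.008,0.0009,0,1],[0,0,0,0.008,0.0009,0,1],[0,0,0,0.008,0.0009,0,1]]]}}

```text
time_s: 14.6
ee_pos: [593.7, 60.5, 20.8]
ee_rot: [180.0, 0.0, 96.5]
force: [-3.1, -3.1, 1.0]
gripper_width: 0.6
gripper_force: 1.7
```

Request:
{"name": "send_rows", "arguments": {"targets": [[[0,0,0,0.008,0.0009,0,1],[0,0,0,0.008,0.0009,0,1],[0,0,0,0.008,0.0009,0,1],[0,0,0,0.008,0.0009,0,1]]]}}

```text
time_s: 15.0
ee_pos: [597.5, 61.1, 20.7]
ee_rot: [-179.7, 0.0, 96.5]
force: [-9.9, -4.3, 5.4]
gripper_width: 0.4
gripper_force: 5.5
```

```bash
cat >> h.py <<'E'
def meas(sv):
  s=env.state();print(toF(s['ee_pos']),s['ee_pos'],s['force'],s['time_s'])
  for n in('top','scene'):
    p,d=grab(n,sv+n+'.png');C=cloud(n,d);hsv=cv2.cvtColor(p,cv2.COLOR_RGB2HSV)
    m=((hsv[...,0]<12)|(hsv[...,0]>175))&(hsv[...,1]>110);F=toF(C)
    k=m&(F[...,0]>-130)&(F[...,0]<8)&(F[...,1]>-135)&(F[...,1]<75)
    w=k&(C[...,2]>30)
    for lo,hi in((-130,-90),(-90,-50),(-50,-12),(12,45),(45,75)):
        s=w&(F[...,1]>lo)&(F[...,1]<hi)
        if s.sum()>5: print(n,lo,hi,s.sum(),np.percentile(F[s][:,0],[3,50,97]).round(1),F[s][:,1].max().round(1),F[s][:,1].min().round(1))
E
python3 -c "
from h import *
meas('m4')"
```

```text
[-40.43285784 -47.51869709] [597.46113726  61.14001343  20.67120681] [-9.87500866 -4.28984726  5.3630004 ] 15.0
top -130 -90 81 [-21.9 -12.8  -3.4] -91.9 -118.5
top 12 45 17 [-23.5 -20.4 -17.2] 35.7 17.0
scene -50 -12 29 [-31.5 -20.4  -7.2] -12.6 -32.4
scene 12 45 103 [-36.9 -24.6 -16.7] 44.7 12.0
scene 45 75 74 [-39.9 -28.2 -20.4] 68.3 45.4
```

The tail is at the fence, with the head about 18 mm off. Continuing the gentle push should swing the head in.

Request:
{"name": "send_rows", "arguments": {"targets": [[[0,0,0,0.004,0.0004,0,1],[0,0,0,0.004,0.0004,0,1],[0,0,0,0.004,0.0004,0,1]]]}}

```text
time_s: 15.4
ee_pos: [597.7, 61.2, 20.7]
ee_rot: [-179.4, 0.0, 96.5]
force: [-14.1, -5.4, 9.1]
gripper_width: 0.6
gripper_force: 7.3
```

Request:
{"name": "send_rows", "arguments": {"targets": [[[0,0,0,0.004,0.0004,0,1],[0,0,0,0.004,0.0004,0,1]]]}}

```text
time_s: 15.6
ee_pos: [597.9, 61.2, 20.6]
ee_rot: [-179.2, 0.0, 96.5]
force: [-16.6, -6.0, 11.5]
gripper_width: 0.5
gripper_force: 8.9
```

Stuck: the lever arm is too short from this side. I'll back off and push nearer the head, on the far side of the bar.

Request:
{"name": "send_rows", "arguments": {"targets": [[[0,0,0,-0.015,-0.0017,0.005,1],[0,0,0,-0.03,-0.0034,0.005,1],[0,0,0,-0.03,-0.0034,0.005,1],[0,0,0,-0.015,-0.0017,0.05,1],[0,0,0,0,0,0.1,1],[0,0,0,0,0,0.1,1],[0,0,0,0,0,0.1,1],[0,0,0,0,0,0.05,1],[0,0,0,0,0,0,1]]]}}

```text
time_s: 16.5
ee_pos: [587.5, 60.3, 106.1]
ee_rot: [179.7, -0.0, 96.5]
force: [-0.3, 0.0, -0.4]
gripper_width: 0.3
gripper_force: 0.0
```

Request:
{"name": "send_rows", "arguments": {"targets": [[[0,0,0,-0.006,0.05,0,1],[0,0,0,-0.012,0.1,0,1],[0,0,0,-0.012,0.1,0,1],[0,0,0,-0.012,0.1,0,1],[0,0,0,-0.006,0.07,0,1],[0,0,0,0,0,0,1],[0,0,0,0,0,0,1]]]}}

```text
time_s: 17.2
ee_pos: [576.0, 144.0, 103.4]
ee_rot: [-179.9, 0.0, 96.5]
force: [0.2, -0.5, 0.0]
gripper_width: 0.4
gripper_force: 0.0
```

```bash
python3 -c "
from h import *
meas('m5')"
```

```text
[-52.45163456  37.19954469] [576.00151799 143.97186857 103.37383861] [ 0.20886185 -0.51582437  0.0085336 ] 17.2
top -130 -90 89 [-21.  -11.5  -0.9] -90.0 -118.5
top -90 -50 122 [-26.4 -16.8  -5.9] -50.5 -89.7
top -50 -12 111 [-30.2 -20.5 -11.8] -12.4 -49.6
top 12 45 8 [-62.  -35.4 -17. ] 20.1 12.0
scene -130 -90 64 [-20.8 -11.1  -3.2] -90.1 -117.6
scene -90 -50 109 [-24.  -13.6  -5.1] -50.6 -89.9
scene -50 -12 87 [-29.4 -17.4  -7.8] -12.4 -49.9
scene 12 45 104 [-36.8 -24.4 -16.3] 44.9 12.2
scene 45 75 75 [-38.6 -27.5 -19.8] 68.3 45.4
```

Request:
{"name": "send_rows", "arguments": {"targets": [[[0,0,0,-0.015,-0.0017,-0.05,1],[0,0,0,-0.005,0,-0.1,1],[0,0,0,0,0,-0.1,1],[0,0,0,0,0,-0.08,1],[0,0,0,0,0,-0.05,1],[0,0,0,0,0,-0.02,1],[0,0,0,0,0,0,1],[0,0,0,0,0,0,1]]]}}

```text
time_s: 18.1
ee_pos: [572.8, 143.6, 24.5]
ee_rot: [179.9, -0.0, 96.5]
force: [0.5, -0.3, 0.2]
gripper_width: 0.4
gripper_force: 0.0
```

Request:
{"name": "send_rows", "arguments": {"targets": [[[0,0,0,0.008,0.0009,0,1],[0,0,0,0.008,0.0009,0,1],[0,0,0,0.008,0.0009,0,1],[0,0,0,0.008,0.0009,0,1],[0,0,0,0.008,0.0009,0,1],[0,0,0,0.008,0.0009,0,1]]]}}

```text
time_s: 18.7
ee_pos: [581.5, 144.7, 24.0]
ee_rot: [-179.9, 0.0, 96.5]
force: [-2.1, 0.0, 1.9]
gripper_width: 0.8
gripper_force: 1.2
```

Request:
{"name": "send_rows", "arguments": {"targets": [[[0,0,0,0.008,0.0009,0,1],[0,0,0,0.008,0.0009,0,1],[0,0,0,0.008,0.0009,0,1],[0,0,0,0.008,0.0009,0,1]]]}}

```text
time_s: 19.1
ee_pos: [588.4, 145.4, 24.0]
ee_rot: [-180.0, 0.0, 96.5]
force: [-2.6, -1.1, 2.0]
gripper_width: 0.4
gripper_force: 1.3
```

Request:
{"name": "send_rows", "arguments": {"targets": [[[0,0,0,0.008,0.0009,0,1],[0,0,0,0.008,0.0009,0,1],[0,0,0,0.006,0.0007,0,1]]]}}

```text
time_s: 19.4
ee_pos: [592.7, 145.9, 23.9]
ee_rot: [-180.0, 0.0, 96.5]
force: [-3.0, 0.6, 1.2]
gripper_width: 0.3
gripper_force: 1.5
```

Request:
{"name": "send_rows", "arguments": {"targets": [[[0,0,0,0.005,0.0006,0,1],[0,0,0,0.005,0.0006,0,1],[0,0,0,0.004,0.0004,0,1]]]}}

```text
time_s: 19.7
ee_pos: [595.5, 146.2, 23.9]
ee_rot: [-180.0, 0.0, 96.5]
force: [-2.6, -0.3, 1.6]
gripper_width: 0.3
gripper_force: 1.3
```

Request:
{"name": "send_rows", "arguments": {"targets": [[[0,0,0,0.004,0.0004,0,1],[0,0,0,0.004,0.0004,0,1],[0,0,0,0.004,0.0004,0,1]]]}}

```text
time_s: 20.0
ee_pos: [596.9, 146.4, 23.8]
ee_rot: [-179.9, 0.0, 96.5]
force: [-5.6, -1.0, 3.8]
gripper_width: 0.3
gripper_force: 3.2
```

Request:
{"name": "send_rows", "arguments": {"targets": [[[0,0,0,0.004,0.0004,0,1],[0,0,0,0.004,0.0004,0,1]]]}}

```text
time_s: 20.2
ee_pos: [597.0, 146.4, 23.8]
ee_rot: [-179.7, 0.0, 96.5]
force: [-9.3, -0.4, 6.8]
gripper_width: 0.6
gripper_force: 4.9
```

```bash
python3 -c "
from h import *
meas('m6')"
```

```text
[-31.36236783  37.24622279] [596.95205163 146.38733751  23.81426317] [-9.32126641 -0.41464007  6.77559649] 20.2
top -130 -90 93 [-26.4 -16.6  -7.9] -90.1 -121.8
top -90 -50 120 [-25.  -15.6  -5.9] -50.9 -89.8
top -50 -12 116 [-23.6 -14.5  -4.6] -12.0 -50.0
scene -130 -90 83 [-24.7 -14.3  -6.5] -90.3 -121.5
scene -90 -50 107 [-24.7 -13.2  -4.4] -50.6 -89.6
scene -50 -12 59 [-23.  -11.3  -3.7] -27.0 -49.9
scene 45 75 13 [-17.9 -13.5  -4.1] 66.6 60.6
```

The head is in at the fence and the tail is about 5 mm off, with a small gap at the stop. Next I push in x on the near side, then push the tail end along y.

Request:
{"name": "send_rows", "arguments": {"targets": [[[0,0,0,-0.015,-0.0017,0.005,1],[0,0,0,-0.03,-0.0034,0.005,1],[0,0,0,-0.03,-0.0034,0.005,1],[0,0,0,-0.015,-0.0017,0.05,1],[0,0,0,0,0,0.1,1],[0,0,0,0,0,0.1,1],[0,0,0,0,0,0.1,1],[0,0,0,0,0,0.05,1],[0,0,0,0,0,0,1]]]}}

```text
time_s: 21.2
ee_pos: [582.7, 144.9, 109.0]
ee_rot: [179.7, -0.0, 96.5]
force: [-0.2, 0.5, 0.2]
gripper_width: 0.4
gripper_force: 0.0
```

Request:
{"name": "send_rows", "arguments": {"targets": [[[0,0,0,0.006,-0.05,0,1],[0,0,0,0.012,-0.1,0,1],[0,0,0,0.012,-0.1,0,1],[0,0,0,0.012,-0.1,0,1],[0,0,0,0.006,-0.08,0,1],[0,0,0,0,0,-0.05,1],[0,0,0,0,0,-0.1,1],[0,0,0,0,0,-0.1,1],[0,0,0,0,0,-0.1,1],[0,0,0,0,0,-0.05,1],[0,0,0,0,0,0,1],[0,0,0,0,0,0,1]]]}}

```text
time_s: 22.4
ee_pos: [591.3, 58.9, 27.0]
ee_rot: [180.0, -0.0, 96.5]
force: [0.6, 0.1, 0.4]
gripper_width: 0.2
gripper_force: 0.0
```

```bash
python3 -c "
from h import *
meas('m7')"
```

```text
[-46.75736389 -49.02747537] [591.34615395  58.93031487  27.04453944] [0.63410059 0.12327639 0.38539501] 22.4
top -130 -90 80 [-26.7 -17.7  -8.7] -93.8 -121.7
top 12 45 24 [-21.7 -17.6 -13.1] 32.6 16.8
scene -130 -90 34 [-16.8  -8.3  -5.8] -91.8 -121.3
scene -90 -50 40 [-10.8  -7.   -4.8] -50.6 -89.3
scene -50 -12 44 [-21.7  -8.2  -3.4] -21.5 -49.7
scene 12 45 83 [-20.4 -11.2  -1.5] 44.2 12.2
scene 45 75 55 [-18.2 -11.1  -3. ] 66.8 45.1
```

Request:
{"name": "send_rows", "arguments": {"targets": [[[0,0,0,0.01,0.0011,-0.02,1],[0,0,0,0.015,0.0017,0,1],[0,0,0,0.01,0.0011,0,1],[0,0,0,0.008,0.0009,0,1],[0,0,0,0.006,0.0007,0,1],[0,0,0,0.004,0.0004,0,1]]]}}

```text
time_s: 23.1
ee_pos: [601.8, 59.8, 23.0]
ee_rot: [180.0, 0.0, 96.5]
force: [0.4, 0.3, -0.9]
gripper_width: 0.5
gripper_force: 0.0
```

Request:
{"name": "send_rows", "arguments": {"targets": [[[0,0,0,0.006,0.0007,0,1],[0,0,0,0.006,0.0007,0,1],[0,0,0,0.006,0.0007,0,1],[0,0,0,0.005,0.0006,0,1]]]}}

```text
time_s: 23.5
ee_pos: [605.7, 60.2, 22.9]
ee_rot: [-179.9, -0.0, 96.5]
force: [-2.9, -0.3, 1.8]
gripper_width: 0.2
gripper_force: 1.5
```

Request:
{"name": "send_rows", "arguments": {"targets": [[[0,0,0,0.004,0.0004,0,1],[0,0,0,0.004,0.0004,0,1],[0,0,0,0.004,0.0004,0,1]]]}}

```text
time_s: 23.8
ee_pos: [608.0, 60.5, 22.9]
ee_rot: [-179.9, -0.0, 96.5]
force: [-5.0, -0.9, 4.1]
gripper_width: 0.3
gripper_force: 3.0
```

Request:
{"name": "send_rows", "arguments": {"targets": [[[0,0,0,0.004,0.0004,0,1],[0,0,0,0.004,0.0004,0,1]]]}}

```text
time_s: 24.0
ee_pos: [607.9, 60.5, 22.8]
ee_rot: [-179.7, -0.0, 96.5]
force: [-8.3, -1.3, 7.0]
gripper_width: 0.3
gripper_force: 4.8
```

```bash
python3 -c "
from h import *
meas('m8')
b=cv2.imread('pics/m8scene.png')[170:310,250:450]
cv2.imwrite('pics/v8.png',cv2.resize(b,None,fx=4,fy=4))"
```

```text
[-30.10973705 -49.35508115] [607.92520769  60.47491249  22.82987326] [-8.28589172 -1.31103892  7.00392044] 24.0
top -130 -90 93 [-19.8 -10.1   0.3] -92.7 -121.6
top 12 45 31 [-12.1  -5.4   0.1] 34.3 12.2
scene -50 -12 29 [-18.8 -11.9  -0.1] -12.3 -36.5
scene 12 45 75 [-18.6 -10.1  -1.2] 44.9 12.0
scene 45 75 54 [-18.6 -10.   -2.6] 67.7 45.1
```

View pics/v8.png

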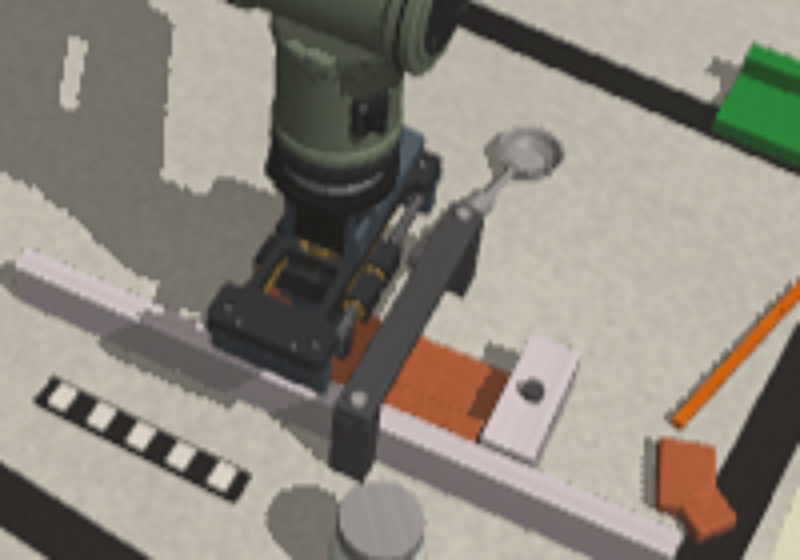

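It's flush along the fence, with a gap of maybe 1–3 mm left at the stop. Next I push the tail end in +y.

Request:
{"name": "send_rows", "arguments": {"targets": [[[0,0,0,-0.015,-0.0017,0.005,1],[0,0,0,-0.025,-0.003,0.005,1],[0,0,0,-0.02,-0.002,0.01,1],[0,0,0,0,0,0.09,1],[0,0,0,0,0,0.1,1],[0,0,0,0.02,-0.08,0,1],[0,0,0,0.02,-0.1,0,1],[0,0,0,0.02,-0.1,0,1],[0,0,0,0.02,-0.1,0,1],[0,0,0,0.02,-0.1065,0,1],[0,0,0,0,0,0,1],[0,0,0,0,0,0,1]]]}}

```text
time_s: 25.3
ee_pos: [618.1, -38.8, 64.3]
ee_rot: [-180.0, -0.0, 96.4]
force: [0.2, -0.4, -0.4]
gripper_width: 0.1
gripper_force: 0.0
```

```bash
python3 -c "
from h import *
meas('m9')"
```

```text
[ -31.13744627 -149.10049515] [618.10901597 -38.75458842  64.26904229] [ 0.20357064 -0.35715059 -0.37751793] 25.3
top -130 -90 34 [-49.9  -6.5  -0.6] -90.3 -111.9
top -90 -50 14 [-9.7 -5.4 -0.1] -80.3 -89.0
top -50 -12 76 [-19.9 -10.2  -0.9] -12.0 -37.9
top 12 45 91 [-35.4 -10.6  -0.5] 44.8 12.1
top 45 75 65 [-18.5  -9.9   0. ] 66.6 45.0
scene -130 -90 63 [-19.1 -10.9  -2.4] -90.3 -120.2
scene -90 -50 81 [-18.8 -10.2  -2.4] -50.1 -89.3
scene -50 -12 60 [-19.4 -10.7  -2.8] -12.6 -49.4
scene 12 45 74 [-19.1 -10.2  -2.4] 45.0 12.2
scene 45 75 52 [-18.4  -9.7  -1.9] 67.4 45.0
```

Request:
{"name": "send_rows", "arguments": {"targets": [[[0,0,0,0,0,-0.06,1],[0,0,0,0,0,-0.1,1],[0,0,0,0,0,-0.08,1],[0,0,0,0,0,-0.02,1],[0,0,0,-0.001,0.01,0,1],[0,0,0,-0.001,0.01,0,1],[0,0,0,-0.001,0.01,0,1],[0,0,0,-0.001,0.01,0,1],[0,0,0,-0.0006,0.005,0,1],[0,0,0,-0.0006,0.005,0,1]]]}}

```text
time_s: 26.4
ee_pos: [617.8, -28.6, 13.6]
ee_rot: [179.9, 0.1, 96.5]
force: [-0.2, -4.4, 2.0]
gripper_width: 0.6
gripper_force: 1.9
```

Request:
{"name": "send_rows", "arguments": {"targets": [[[0,0,0,-0.0006,0.005,0,1],[0,0,0,-0.0006,0.005,0,1],[0,0,0,-0.0006,0.005,0,1],[0,0,0,-0.0006,0.005,0,1]]]}}

```text
time_s: 26.8
ee_pos: [617.6, -26.3, 13.6]
ee_rot: [179.9, 0.2, 96.6]
force: [-0.2, -12.5, 2.9]
gripper_width: 0.4
gripper_force: 6.1
```

Request:
{"name": "send_rows", "arguments": {"targets": [[[0,0,0,-0.0005,0.004,0,1],[0,0,0,-0.0005,0.004,0,1]]]}}

```text
time_s: 27.0
ee_pos: [617.5, -26.0, 13.6]
ee_rot: [179.9, 0.4, 96.6]
force: [0.7, -15.5, 3.3]
gripper_width: 0.4
gripper_force: 8.6
```

Request:
{"name": "send_rows", "arguments": {"targets": [[[0,0,0,0.003,-0.025,0,1],[0,0,0,0.004,-0.035,0,1],[0,0,0,0,0,0.06,1],[0,0,0,0,0,0.1,1],[0,0,0,0,0,0.1,1],[0,0,0,-0.027,0.1,0,1],[0,0,0,-0.027,0.1,0,1],[0,0,0,-0.027,0.1,0,1],[0,0,0,-0.027,0.1,0,1],[0,0,0,-0.02,0.09,0,1],[0,0,0,0,0,0,1],[0,0,0,0,0,0,1]]]}}

```text
time_s: 28.2
ee_pos: [592.5, 64.1, 65.5]
ee_rot: [180.0, -0.0, 96.5]
force: [1.1, -0.4, -0.6]
gripper_width: 0.5
gripper_force: 0.0
```

```bash
python3 -c "
from h import *
meas('m10')"
```

```text
[-45.07014572 -43.98230382] [592.45593749  64.13308736  65.47522575] [ 1.0784269  -0.44772496 -0.55091355] 28.2
top -130 -90 89 [-19.   -9.8  -0.6] -90.1 -119.1
top -90 -50 17 [-19.8 -13.1  -2.1] -84.5 -89.8
top 12 45 74 [-18.9 -10.1  -0.3] 44.6 20.2
top 45 75 12 [-19.6 -12.3  -1.8] 48.0 45.1
scene -130 -90 55 [-18.3 -11.2  -2.4] -90.9 -118.6
scene -90 -50 83 [-19.  -11.5  -2.6] -50.8 -89.8
scene -50 -12 63 [-19.2 -10.5  -1.7] -13.2 -49.6
scene 12 45 78 [-18.9 -10.3  -2.7] 44.9 12.2
scene 45 75 57 [-20.  -10.1  -2.1] 69.2 45.2
```

Seated: back flush with the fence and head at the stop. Now the hold: light contact on the wall first, then down onto the foot.

Request:
{"name": "send_rows", "arguments": {"targets": [[[0,0,0,0,0,-0.06,1],[0,0,0,0,0,-0.09,1],[0,0,0,0,0,-0.05,1],[0,0,0,0,0,-0.02,1],[0,0,0,0.02,0.0023,0,1],[0,0,0,0.02,0.0023,0,1],[0,0,0,0.015,0.0017,0,1],[0,0,0,0.01,0.0011,0,1],[0,0,0,0.006,0.0007,0,1],[0,0,0,0,0,0,1]]]}}

```text
time_s: 29.3
ee_pos: [606.8, 65.4, 21.2]
ee_rot: [180.0, -0.0, 96.5]
force: [-1.3, 0.0, 0.0]
gripper_width: 0.4
gripper_force: 0.0
```

Request:
{"name": "send_rows", "arguments": {"targets": [[[0,0,0,0.005,0.0006,0,1],[0,0,0,0.005,0.0006,0,1],[0,0,0,0.005,0.0006,0,1],[0,0,0,0,0,0,1]]]}}

```text
time_s: 29.7
ee_pos: [607.1, 65.4, 21.0]
ee_rot: [-179.7, -0.0, 96.5]
force: [-6.1, -1.0, 5.0]
gripper_width: 0.5
gripper_force: 3.5
```

Request:
{"name": "send_rows", "arguments": {"targets": [[[0,0,0,0.005,0.0006,0,1],[0,0,0,0.005,0.0006,0,1],[0,0,0,0.005,0.0006,0,1],[0,0,0,0,0,0,1]]]}}

```text
time_s: 30.1
ee_pos: [607.1, 65.4, 21.0]
ee_rot: [-179.3, -0.0, 96.5]
force: [-12.5, -2.2, 10.3]
gripper_width: 0.1
gripper_force: 6.8
```

Request:
{"name": "send_rows", "arguments": {"targets": [[[0,0,0,0,0,-0.005,1],[0,0,0,0,0,-0.005,1],[0,0,0,0,0,0,1]]]}}

```text
time_s: 30.4
ee_pos: [606.9, 65.5, 18.9]
ee_rot: [-179.3, -0.0, 96.5]
force: [-12.2, -1.9, 10.6]
gripper_width: 0.3
gripper_force: 6.8
```

Sliding down the wall towards the foot (top at about 16 mm).

Request:
{"name": "send_rows", "arguments": {"targets": [[[0,0,0,0,0,-0.005,1],[0,0,0,0,0,-0.005,1],[0,0,0,0,0,-0.0025,1],[0,0,0,0,0,0,1]]]}}

```text
time_s: 30.8
ee_pos: [606.7, 65.5, 16.4]
ee_rot: [-179.3, -0.0, 96.5]
force: [-14.3, -1.4, 10.9]
gripper_width: 0.5
gripper_force: 7.2
```

Request:
{"name": "send_rows", "arguments": {"targets": [[[0,0,0,0,0,-0.0025,1],[0,0,0,0,0,0,1]]]}}

```text
time_s: 31.0
ee_pos: [606.7, 65.6, 16.3]
ee_rot: [-179.3, -0.0, 96.5]
force: [-14.3, -1.3, 13.5]
gripper_width: 0.4
gripper_force: 8.4
```

Request:
{"name": "send_rows", "arguments": {"targets": [[[0,0,0,0.002,0.0002,-0.001,1],[0,0,0,0,0,0,1],[0,0,0,0,0,0,1],[0,0,0,0,0,0,1],[0,0,0,0,0,0,1]]]}}

```text
time_s: 31.5
ee_pos: [606.7, 65.5, 16.3]
ee_rot: [-179.3, -0.0, 96.5]
force: [-15.0, -1.6, 15.6]
gripper_width: 0.6
gripper_force: 9.3
```

```bash
python3 -c "
from h import *
meas('m11')
b=cv2.imread('pics/m11scene.png')[170:310,250:450]
cv2.imwrite('pics/v11.png',cv2.resize(b,None,fx=4,fy=4))"
```

```text
[-30.74690096 -44.19547091] [606.71246628  65.53028725  16.34931312] [-15.00580731  -1.55844177  15.63300515] 31.5
top -130 -90 89 [-19.7 -10.5  -0.3] -90.1 -119.2
top -90 -50 10 [-19.5 -13.4  -1.9] -87.0 -89.8
top 12 45 28 [-7.4 -3.9 -0.1] 38.9 18.0
scene -50 -12 14 [-17.2 -12.2  -3.5] -21.8 -29.7
scene 12 45 78 [-18.5 -10.4  -2.1] 44.7 12.2
scene 45 75 58 [-19.  -10.3  -2.8] 69.3 45.0
```

View pics/v11.png

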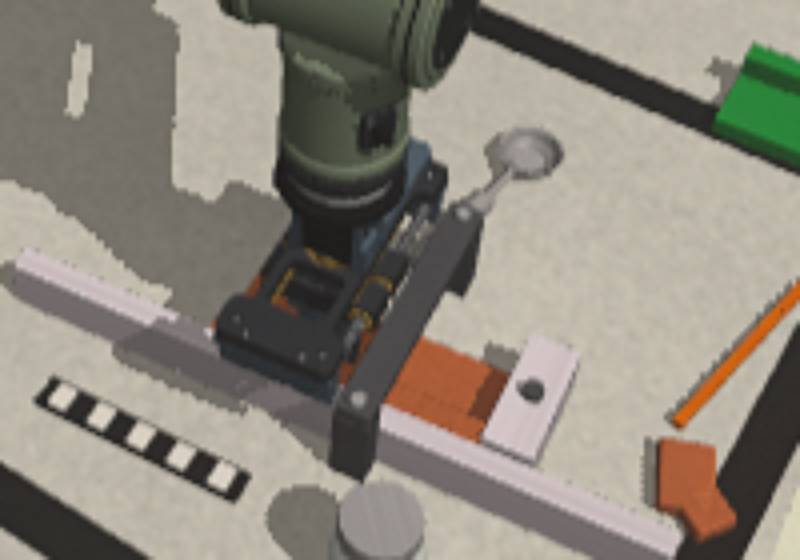

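The picture shows the tile in the corner of fence and stop, its head at about (490,400). The hold is steady at about 15 N each way, and the bystanders in view haven't moved. Handing in.

```bash
python3 -c "
from workcell import env
print(env.job_done())"
```

```text
the job is handed in; nothing more can be done
None
```

The moulding is seated in the corner, with its back flush on the fence and its end against the stop. I handed the job in at 31.5 s with the arm still holding it: 15 N towards the fence and 15.6 N down, as read at the wrist.

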